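# Shut and latch the shield gate

### The job

The gate of the clear shielded bench station is held open: its gravity latch bar lies in the hold-back post. Lift the bar over the hold-back's lip, swing the gate shut, press it gently home against its sprung buffer (do not force it) and let the bar drop fully down into the keeper, so that the gate stays latched when you let go. Leave everything else where it stands.

Things in the scene. Friction and masses are not known exactly. Their poses are not given: they have to be found in the camera images.
- station: Shielded bench station, fixed: white drip tray 200 x 300 mm, 8 mm thick, clear walls to 133 mm on three sides, a narrow tray strip towards -x to the hold-back post. Origin at bench level under the middle of the shut gate. Own x points from the gate into the station (away from the robot), y left along the shut gate, z up.
- hinge (a point): Point on the gate's upright hinge axis, 159 mm above the bench (height of the bar's pivot); in the station's frame x 0, y +100 mm. The gate, a clear panel in an aluminium frame, is 16 mm thick, its top edge 145 mm above the bench, its free edge 200 mm from the hinge axis. Shut, it runs from here along the station's -y.
- gate (a joint): Gate angle, rad: 0 = square with the station front, growing as it opens towards the robot (station's -x). Held open it reads about 1.2. Light hinge friction. Latched shut it reads anything from about -0.085 to 0.085, depending on how the keeper is set.
- buffer (a point): Rubber tip of the sprung buffer on the tray behind the gate, 185 mm from the hinge axis, 55 mm up. It meets the closing gate about 0.11 rad before square and pushes back with 2 N at first, rising to about 9 N when the gate is pressed fully home. Let go unlatched, the gate springs ajar again.
- bar (a joint): Latch bar's lift angle, rad: 0 = level, fully down on its rest; grows as the free end rises, stop at 0.28. Falls back by its own weight. It must be raised to about 0.12 for its end to clear the lip of the hold-back or keeper; resting on top of a lip it reads about 0.11 and is not latched.
- bar_pivot (a point): Pivot of the latch bar on top of the gate, 60 mm from the hinge axis, 159 mm above the bench. The steel bar is 8 mm thick, 14 mm high, 205 mm long, about 0.2 kg, in the plane of the gate just above its top edge; its free end is 245 mm from the hinge axis. It turns about the axis across the gate.
- paddle (a point): Grip point in the middle of the black upright paddle on the bar: 30 mm along the bar, 10 mm thick across the gate, 45 mm tall (166 to 211 mm above the bench, bar down); pinch it from above across the 10 mm. It is 110 mm beyond the pivot, 31 mm above it (190 mm above the bench, bar level). Own axes: y along the bar to the pivot, x across the gate.
- bar_tip (a point): Point on the underside of the bar near its free end, 231 mm from the hinge axis and 171 mm beyond the pivot, where it lies in the hold-back or the keeper. 152 mm above the bench when the bar is down.
- keeper_post: Aluminium post 44 x 18 mm by the shut gate's free edge, 231 mm from the hinge axis along the station's -y; origin at its foot, 8 mm above the bench, in line with the square gate. It carries the dark steel keeper on its top. More than 40 N on the keeper is too much.
- post_top (a point): Top of the keeper post. The keeper clamped here has a pocket 14 mm across for the 8 mm bar, between a low lip on the outer (-x) side (22 mm thick, top 168 mm above the bench) and a tall back plate (top 216 mm), the hard stop for the raised bar: from there it drops into the pocket. The pocket's centre lies up to 16 mm outside or inside this point; only touch or sight tells.
- holdback: Post 22 x 18 mm that holds the gate open at 1.2 rad, 231 mm from the hinge axis; origin at its foot, 8 mm above the bench. Its pocket is 24 mm across: low lip on the closing side (8 mm thick, top 168 mm above the bench), taller plate on the other side (196 mm).
- tube_rack: Bystander: white tube rack 66 x 124 x 45 mm with four capped tubes, on the tray inside. Origin under its middle.
- buffer_bottle: Bystander: bottle, 52 mm across, 115 mm high, on the tray inside. Origin under its middle.
- tip_box: Bystander: pipette tip box 115 x 78 x 58 mm on the bench in front of the gate, to the right. Origin under its middle.
- beaker: Bystander: glass beaker 70 mm across, 90 mm high, to the left of the gate. Origin under its middle.
- purple_rack: Bystander: flat purple tube rack 84 x 122 x 28 mm at the right. Origin under its middle.
- media_bottle: Bystander: jar 76 mm across, 160 mm high, at the left. Origin under its middle.
- pipette: Bystander: pipette, 250 mm long, lying at the left. Origin under its middle.

How it is judged (in metres and radians):
On the way, in this order (a step that is already met when the one before it is completed fails the run):
1. the bar is lifted while the gate is still at the hold-back (value of joint bar above 0.07 rad and value of joint gate above 1 rad), for 0.1 s.
2. the gate is swung off the hold-back, past half way shut (value of joint gate below 0.6 rad), for 0.1 s.
At the end, for the whole second after the job is handed in: The gate is shut (between -0.105 and 0.095 rad from square) and at rest, and the latch bar is fully down in the keeper (below 0.03 rad), with nothing holding it (value of joint gate between -0.105 and 0.095 rad and value of joint bar below 0.03 rad and velocity of joint gate between -0.05 and 0.05 rad/s); the robot touches nothing.
It fails at once if the keeper or its post is pushed with more than 40 N (contact force between keeper_post and anything else above 40 N).
It fails at once if a bystander is moved more than 30 mm or knocked over (distance of any of tube_rack, buffer_bottle, tip_box, beaker, purple_rack, media_bottle, pipette from where it was at the start of the episode above 0.03 m or angle between any of buffer_bottle, beaker, media_bottle's own z axis and vertical above 0.5 rad).
It also fails if it takes over 42 s, if anything falls off the work surface, if the arm or the gripper's body presses on something with over 40 N, if the wrist force passes 120 N, or if a joint passes its speed limit or range.

### The arm

A 7-joint arm with a two-finger parallel gripper is mounted at the origin on the work surface. World frame = base frame: x ahead of the robot, y to its left, z up, the work surface at z = 0. Lengths are in m, angles in degrees, forces in N, time in s.
With the tool pointing down it reaches from about 0.35 to 0.9 m from the base axis. Payload 7.2 kg.
Tool frame: the origin (TCP) lies on the mounting face of the last link; the fingertips stand 182 mm ahead of it and the grasp point (between the pads) lies 163 mm ahead of it; z points along the fingers, y is the line along which they close (so a half turn about z gives the same grasp; the last joint's range is limited). The gripper opens to 88 mm and grips with 3 to 60 N. Pads are 20 mm wide; open, the fingers measure 115 mm over their backs; the gripper's body (75 mm by 178 mm) begins 61 mm behind the grasp point.
Start: joints at [65.019, 23.554, -0.728, 91.456, 0.321, 64.991, -4.71], TCP at [0.225, -0.583, 0.405] pointing down, gripper open.
Joint ranges: [-169.25, 169.25], [-16.82, 113.86], [-84.01, 82.57], [7.8, 145.47], [-59.2, 239.2], [7.22, 106.19], [-163.78, 163.78]. Speed limits (degrees/s): [136.94, 136.94, 172.46, 172.46, 180, 180, 180].

### API

Orientations are given as [roll, pitch, yaw] about the fixed x, y, z axes, in that order (R = Rz(yaw) Ry(pitch) Rx(roll)).
In Python, from plant import env gives the robot as it stands. The module is installed in compiled form; this text tells all that it offers.
- The arm moves only by the tool servo_tool, never from a script. Its argument "moves" is a list of rows, each a list of 3 entries, a list of its own where there are three numbers: the shift along the tool's x, y, z in mm, then the turn, a rotation vector about the tool's x, y, z in rad, then the finger opening in mm, from 0 to 87.8. A call has 1 to 12 rows; each row shifts and turns the commanded pose from where the row before left it, along the tool's axes as they then stand; what a row does not reach is not made up. A row lasts 1/8 s, in which the tool goes at most 62.5 mm and 10.7 degrees, less where a joint would pass 70% of its speed; a pose out of reach is approached as far as the arm can. A call with a gripper value outside its range is refused whole. The fingers move at their own pace and stop on an object; "squeeze" is the grip in N (left out, the last holds). Time passes only in rows, so rows that do not move let the fingers close. It gives the time, the measured TCP pose, the force, the opening and the grip force at its end, in the units of the state.
- env.read_state(): the state, without advancing time (a new reading comes with each control period).
- env.snapshot(name): name is "side" or "top"; returns the picture (480x640x3 uint8, blue, green, red); there is no depth.
- env.camera_model(name): a dict with "K" (3x3 intrinsics, pixels), "origin" and "rotation" of the camera in the world. Camera axes: x right, y up, looking along -z (the intrinsics and any distortion apply to the point x, -y, -z); pixel columns grow to the right and rows downward; lengths in m; the calibration is good to about 2 mm. A picture is of the moment at which its call begins. camera_model takes no time and is no camera call.
- env.job_done(): hands the job in; it is judged then, once.
Trained networks look in the newest picture that a camera, given by its name, has taken for a name from the list of things; names that differ only in an ending like _2 or _b are one class to them, and where a whole thing is asked for, a point or a joint stands for the part that bears it (a point fixed in the world has none). Each returns a list of dicts, best first, with "confidence" (0 to 1); they miss things now and then, are a little off and sometimes report something else, mostly with a low value. They report only what shows in the picture. A call takes as long as a camera call.
- env.search_frame(query, camera): "box" ([left, top, right, bottom] in pixels, round what is visible of it).
- env.regions_of(query, camera): "mask" (480x640 bool, what is visible of it) and "box" ([left, top, right, bottom] in pixels, round what is visible of it).
The state is a dict: "time": time; "q": joint angles; "qvel": joint speeds; "tau": joint torques, N m; "eef_pos": TCP position; "eef_rot": TCP orientation; "contact_force": force on the tool from outside, world axes, zero at the start; "torque": the same for the moment, N m; "finger_gap": finger opening in m; "finger_force": force on a finger pad.
Only numpy, scipy, OpenCV 4.12 (cv2) and the standard library are available. Lean on these libraries where they do the work, as an engineer would, in place of code of your own. Each camera call takes 0.05 s, during which the arm holds its last target. There are 200 camera calls.

## Working session

There is one attempt and no reset: what is moved stays moved. The work goes in short steps, Python scripts to look and compute and a tool call to move; the robot and the scene stay as the last step left them, time stands still between calls to the robot, and variables do not carry over. Pictures are saved under pics/ and viewed, at most 10 in all, crops included, and the job is handed in when it is done.

Besides the shell and the picture viewer there is one more tool, called after "Call:" by a JSON object that holds its "op" and its "data", one argument or row to a line. servo_tool: Moves the arm, as the interface text tells. Its arguments: {"type":"object","properties":{"moves":{"type":"array"},"squeeze":{"type":"number"}},"required":["moves"]}

```bash
mkdir -p pics; cat > h.py <<'E'
import numpy as np, cv2
from plant import env
from scipy.spatial.transform import Rotation as R
def cm(n):
    c=env.camera_model(n); return np.array(c["K"]),np.array(c["origin"]),np.array(c["rotation"]),c
def ray(n,u,v):
    K,o,Rm,_=cm(n); p=np.linalg.inv(K)@[u,v,1]; d=Rm@np.array([p[0],-p[1],-p[2]]); return o,d
def atz(n,u,v,z):
    o,d=ray(n,u,v); return o+d*(z-o[2])/d[2]
def proj(n,P):
    K,o,Rm,_=cm(n); c=Rm.T@(np.array(P)-o); q=K@np.array([c[0],-c[1],-c[2]]); return q[:2]/q[2]
def tri(u1,u2):
    o1,d1=ray("side",*u1); o2,d2=ray("top",*u2)
    A=np.stack([d1,-d2],1); s=np.linalg.lstsq(A,o2-o1,rcond=None)[0]
    a=o1+d1*s[0]; b=o2+d2*s[1]; return (a+b)/2,np.linalg.norm(a-b)
E
python3 - <<'E'
from h import *
np.set_printoptions(precision=3,suppress=True)
for n in("side","top"):
    cv2.imwrite(f"pics/{n}0.png",env.snapshot(n)); print(cm(n)[3])
    for q in("paddle","bar","holdback","keeper_post","gate","station"):
        print(n,q,[(np.round(r["box"]),round(r["confidence"],2)) for r in env.search_frame(q,n)[:2]])
s=env.read_state(); print({k:np.round(v,3) for k,v in s.items()})
E
```

```text
{'K': array([[469.059,   0.   , 313.013],
       [  0.   , 469.059, 243.542],
       [  0.   ,   0.   ,   1.   ]]), 'origin': array([0.428, 0.914, 1.069]), 'rotation': array([  44.442,    0.148, -170.981])}
side paddle [(array([301., 235., 365., 266.]), 0.79)]
side bar [(array([345., 154., 375., 180.]), 0.26)]
side holdback [(array([358., 238., 375., 282.]), 0.88), (array([299., 238., 364., 268.]), 0.36)]
side keeper_post [(array([280., 198., 304., 246.]), 0.95)]
side gate [(array([292., 232., 368., 304.]), 0.94), (array([348., 155., 375., 181.]), 0.27)]
side station [(array([223., 209., 373., 317.]), 0.92)]
{'K': array([[612.852,   0.   , 328.838],
       [  0.   , 612.852, 244.632],
       [  0.   ,   0.   ,   1.   ]]), 'origin': array([ 0.332, -0.015,  1.953]), 'rotation': array([  8.389,  -0.078, -91.589])}
top paddle [(array([282., 247., 320., 303.]), 0.71), (array([272., 188., 314., 218.]), 0.18)]
top bar [(array([277., 250., 319., 308.]), 0.77)]
top holdback [(array([309., 302., 325., 312.]), 0.48)]
top keeper_post [(array([345., 216., 358., 241.]), 0.66)]
top gate [(array([270., 240., 317., 307.]), 0.87)]
top station [(array([255., 170., 364., 313.]), 0.93)]
{'time': np.float64(0.7), 'q': array([65.018, 23.553, -0.725, 91.456,  0.319, 64.991, -4.708]), 'qvel': array([ 0.047,  0.03 ,  0.012,  0.031, -0.019, -0.141,  0.034]), 'tau': array([ -0.001, -58.758,   0.64 , -29.135,  -0.054,   0.01 ,   0.   ]), 'eef_pos': array([ 0.225, -0.583,  0.405]), 'eef_rot': array([179.997,  -0.001,  21.075]), 'contact_force': array([-0.062, -0.421, -0.82 ]), 'torque': array([ 0.044, -0.02 ,  0.024]), 'finger_force': np.float64(0.0), 'finger_gap': np.float64(0.088)}
```

```bash
sed -i 's/np.array(c\["rotation"\]),c/R.from_euler("xyz",c["rotation"],degrees=True).as_matrix(),c/' h.py
python3 - <<'E'
import cv2
for n,(a,b,c,d) in {"side":(210,150,410,300),"top":(240,165,400,285+0)}.items():
    im=cv2.imread(f"pics/{n}0.png")
    if n=="top": b,d=180,330; a,c=240,400; f=4
    else: d=330; f=3.3
    cv2.imwrite(f"pics/{n}0c.png",cv2.resize(im[b:d,a:c],None,fx=f,fy=f,interpolation=cv2.INTER_CUBIC))
E
```

```text
(no output)
```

View pics/side0c.png

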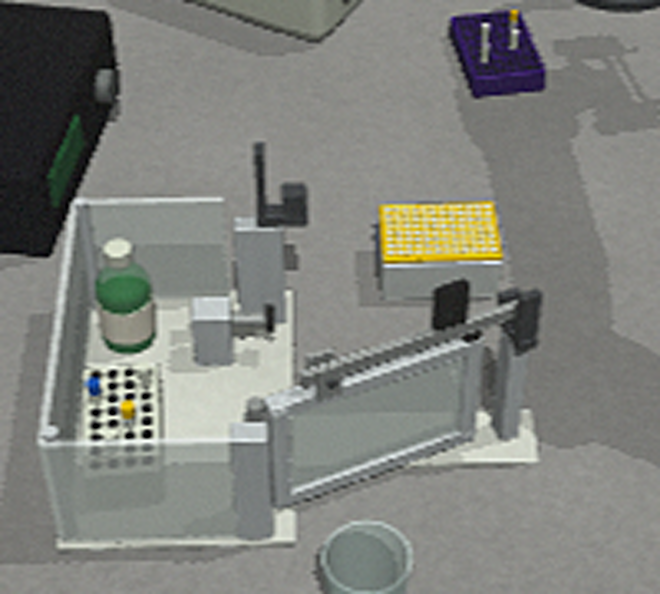

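View pics/top0c.png

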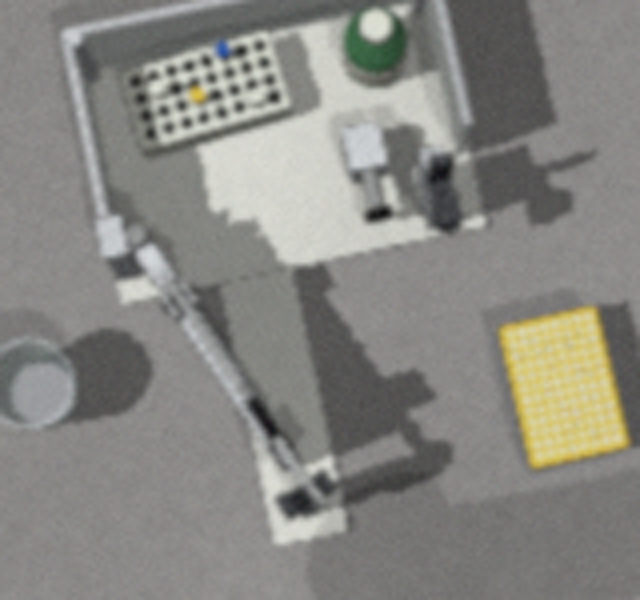

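```bash
cat > m.py <<'E'
from h import *
np.set_printoptions(precision=4,suppress=True)
S=lambda u,v:(210+u/3.3-.35,150+v/3.3-.35)
T=lambda u,v:(240+u/4-.4,180+v/4-.4)
P={"paddle_top":((452,284),(259,409)),"hinge_knob":((257,402),(138,232)),"backplate_top":((260,145),(440,158)),"lip_top":((293,187),(444,212)),
"bartip":((515,302),(331,497)),"holdplate":None}
for k,v in P.items():
    if v: print(k,*tri(S(*v[0]),T(*v[1])))
for n,u in {"trayFR":(487,222),"trayFL":(120,300),"stripR":(347,530),"stripL":(275,543),"stripRtop":(335,458)}.items(): print(n,atz("top",*T(*u),.008)[:2])
for n,u in {"trayFR":(294,292),"trayFL":(296,545),"stripR":(535,415),"stripL":(536,460)}.items(): print("s",n,atz("side",*S(*u),.008)[:2])
for q in ("paddle",):
    for n in("side","top"):
        r=env.regions_of(q,n)[0]; m=r["mask"]; ys,xs=np.nonzero(m); print(q,n,r["box"],xs.mean(),ys.mean(),m.sum())
E
python3 m.py
```

```text
paddle_top [0.4812 0.0476 0.2168] 0.0030393525764030502
hinge_knob [0.6215 0.1369 0.1525] 0.0022224909529917646
backplate_top [ 0.6588 -0.0864  0.2252] 0.00027908202962914457
lip_top [ 0.6297 -0.0898  0.1783] 0.0049621028003063745
bartip [ 0.4258 -0.0015  0.155 ] 0.007255028599453685
trayFR [ 0.6464 -0.1313]
trayFL [0.5913 0.1644]
stripR [ 0.4033 -0.0122]
stripL [0.3947 0.0449]
stripRtop [ 0.4603 -0.0042]
s trayFR [ 0.6427 -0.1298]
s trayFL [0.5878 0.1646]
s stripR [ 0.4006 -0.009 ]
s stripL [0.3961 0.0427]
paddle side [298.9, 235.3, 367.6, 267.2] 338.5406593406593 250.3208791208791 455
paddle top [280.2, 253.4, 316.2, 300.2] 301.46666666666664 279.1777777777778 45
```

```bash
cat > plan.py <<'E'
from h import *
np.set_printoptions(precision=4,suppress=True)
H=np.array([.6235,.137]); YAW=10.56
def pose(th,phi,gx=0,gz=0,tilt=None):
    """TCP pose for gate th, bar phi; gx,gz grip offset along bar (to pivot) / up, mm"""
    psi=np.radians(YAW+90)-th; x=np.array([np.cos(psi),np.sin(psi)])  # toward hinge
    a,b=.110-gx/1e3,.031+gz/1e3
    r=.06+a*np.cos(phi)-b*np.sin(phi); z=.159+a*np.sin(phi)+b*np.cos(phi)
    t=phi if tilt is None else tilt
    Rm=R.from_euler("xyz",[np.pi,0,psi])*R.from_rotvec([0,-t,0])
    p=np.r_[H-x*r,z]-Rm.apply([0,0,.163]); return p,Rm
def rows(p0,R0,targets,open_):
    out=[]
    for p,Rm in targets:
        s=np.round(R0.inv().apply(p-p0)*1e3,1); w=np.round((R0.inv()*Rm).as_rotvec(),4)
        out.append([s.tolist(),w.tolist(),open_]); p0=p0+R0.apply(s/1e3); R0=R0*R.from_rotvec(w)
    for i in range(0,len(out),12): print(str(out[i:i+12]).replace(" ",""))
    return p0,R0
def now():
    s=env.read_state(); return np.array(s["eef_pos"]),R.from_euler("xyz",s["eef_rot"],degrees=True)
def lin(a,b,n):
    rv=(a[1].inv()*b[1]).as_rotvec()
    return [(a[0]+(b[0]-a[0])*k/n,a[1]*R.from_rotvec(rv*k/n)) for k in range(1,n+1)]
E
python3 - <<'E'
from plan import *
a=now(); b=pose(1.2,0,0,80); print(b[0],b[1].as_euler("xyz",degrees=True))
print(rows(*a,lin(a,b,15),60)[0])
E
```

```text
[0.479  0.0474 0.433 ] [180.       0.      31.8051]
[[[30.9,-33.1,-1.9],[-0.0,0.0,-0.0125],60],[[31.4,-32.8,-1.9],[-0.0,0.0,-0.0125],60],[[31.7,-32.3,-1.9],[-0.0,0.0,-0.0125],60],[[32.2,-32.0,-1.9],[-0.0,0.0,-0.0124],60],[[32.5,-31.5,-1.8],[-0.0,0.0,-0.0125],60],[[33.0,-31.2,-1.9],[-0.0,0.0,-0.0125],60],[[33.3,-30.7,-1.9],[-0.0,0.0,-0.0125],60],[[33.7,-30.3,-1.9],[-0.0,0.0,-0.0125],60],[[34.1,-29.9,-1.9],[-0.0,0.0,-0.0125],60],[[34.5,-29.4,-1.9],[-0.0,0.0,-0.0125],60],[[34.8,-29.0,-1.9],[-0.0,0.0,-0.0125],60],[[35.2,-28.6,-1.9],[-0.0,0.0,-0.0124],60]]
[[[35.5,-28.2,-1.9],[-0.0,0.0,-0.0125],60],[[35.9,-27.7,-1.9],[-0.0,0.0,-0.0125],60],[[36.2,-27.2,-1.8],[-0.0,0.0,-0.0125],60]]
[0.479  0.0474 0.433 ]
```

Call:
{"op": "servo_tool", "data": {
  "moves": [
    [[31,-33,-2],[0,0,-0.0125],60],
    [[31,-33,-2],[0,0,-0.0125],60],
    [[32,-32,-2],[0,0,-0.0125],60],
    [[32,-32,-2],[0,0,-0.0125],60],
    [[33,-31,-2],[0,0,-0.0125],60],
    [[33,-31,-2],[0,0,-0.0125],60],
    [[33,-31,-2],[0,0,-0.0125],60],
    [[34,-30,-2],[0,0,-0.0125],60],
    [[34,-30,-2],[0,0,-0.0125],60],
    [[34,-29,-2],[0,0,-0.0125],60],
    [[35,-29,-2],[0,0,-0.0125],60],
    [[35,-29,-2],[0,0,-0.0125],60]
  ],
  "squeeze": 12
}}

```text
time: 2.3
eef_pos: [0.4285, -0.0782, 0.429]
eef_rot: [180.0, -0.0, 29.7]
contact_force: [0.2, 0.3, 1.2]
finger_gap: 0.0598
finger_force: 0.0
```

Call:
{"op": "servo_tool", "data": {
  "moves": [
    [[36,-28,-2],[0,0,-0.0125],60],
    [[36,-28,-2],[0,0,-0.0125],60],
    [[36,-27,-2],[0,0,-0.0125],60],
    [[0,0,0],[0,0,0],60]
  ]
}}

```text
time: 2.8
eef_pos: [0.4799, 0.0499, 0.4349]
eef_rot: [-179.9, -0.1, 32.1]
contact_force: [-0.4, -0.6, 0.2]
finger_gap: 0.0602
finger_force: 0.0
```

```bash
python3 - <<'E'
from plan import *
a=now(); im=env.snapshot("side"); print(a[0],env.read_state()["eef_rot"],env.read_state()["time"])
cv2.imwrite("pics/side1c.png",cv2.resize(im[180:300,250:430],None,fx=4,fy=4,interpolation=cv2.INTER_CUBIC))
print(rows(*a,lin(a,pose(1.2,0,0,4),3),60))
g=a[0]+a[1].apply([0,0,.163]); print("grasp px",proj("side",g),"paddle px",proj("side",np.r_[pose(1.2,0)[0][:2],.19]))
E
```

```text
[0.4799 0.0499 0.4349] [-179.9769   -0.008    31.9872] 2.85
[[[-0.7,0.6,26.0],[-0.0003,-0.0005,0.0019],60],[[-0.7,0.5,25.9],[-0.0004,-0.0006,0.0019],60],[[-0.7,0.6,26.0],[-0.0003,-0.0005,0.0019],60]]
(array([0.4791, 0.0474, 0.357 ]), Rotation.from_matrix(array([[ 0.8498,  0.527 , -0.    ],
                            [ 0.527 , -0.8498,  0.    ],
                            [-0.    , -0.    , -1.    ]])))
grasp px [347.435  220.6313] paddle px [346.3801 242.8953]
```

View pics/side1c.png

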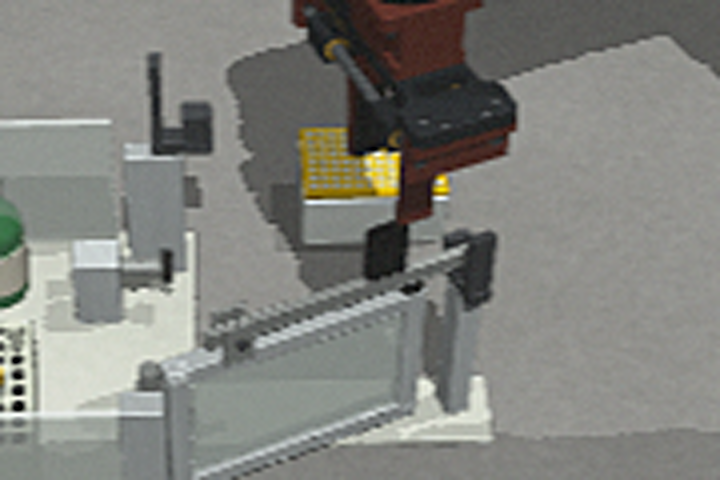

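The near finger is at about px (354,230) and the paddle at (347,243), which matches the model's prediction of (346,243). Descending and gripping.

Call:
{"op": "servo_tool", "data": {
  "moves": [
    [[-1,0.6,26],[0,0,0.002],60],
    [[-1,0.6,26],[0,0,0.002],60],
    [[0,0.5,26],[0,0,0],60],
    [[0,0,0],[0,0,0],30],
    [[0,0,0],[0,0,0],4],
    [[0,0,0],[0,0,0],4],
    [[0,0,0],[0,0,0],4],
    [[0,0,0],[0,0,0],4]
  ],
  "squeeze": 12
}}

```text
time: 3.85
eef_pos: [0.4786, 0.0441, 0.357]
eef_rot: [180.0, -0.0, 31.6]
contact_force: [-0.0, 0.3, -0.3]
finger_gap: 0.014
finger_force: 0.2
```

```bash
python3 - <<'E'
from plan import *
s=env.read_state(); print({k:np.round(s[k],4) for k in("time","eef_pos","eef_rot","contact_force","finger_gap","finger_force")})
a=now(); A=pose(1.2,0,0,4); d=a[0]-A[0]; print(d)
print(rows(*A,[pose(1.2,p,0,4) for p in(.04,.08,.12,.16,.19)],4))
E
```

```text
{'time': np.float64(3.85), 'eef_pos': array([0.4786, 0.0441, 0.357 ]), 'eef_rot': array([179.9731,  -0.0277,  31.5899]), 'contact_force': array([-0.001 ,  0.2675, -0.2731]), 'finger_gap': np.float64(0.014), 'finger_force': np.float64(0.2301)}
[-0.0004 -0.0033  0.    ]
[[[8.0,-0.0,-4.2],[-0.0,-0.04,0.0],4],[[8.0,-0.0,-4.3],[0.0,-0.04,-0.0],4],[[8.0,-0.0,-4.2],[0.0,-0.04,-0.0],4],[[8.0,-0.0,-4.3],[0.0,-0.04,-0.0],4],[[6.0,0.0,-3.2],[0.0,-0.03,0.0],4]]
(array([0.5125, 0.0682, 0.3742]), Rotation.from_matrix(array([[ 0.8346,  0.527 , -0.1605],
                            [ 0.5175, -0.8498, -0.0995],
                            [-0.1889,  0.    , -0.982 ]])))
```

Call:
{"op": "servo_tool", "data": {
  "moves": [
    [[0,0,0],[0,0,0],4],
    [[0,0,0],[0,0,0],4],
    [[0,0,0],[0,0,0],4]
  ],
  "squeeze": 15
}}

```text
time: 4.22
eef_pos: [0.4786, 0.0443, 0.3569]
eef_rot: [180.0, -0.0, 31.6]
contact_force: [-1.7, 0.5, 4.7]
finger_gap: 0.0104
finger_force: 15.0
```

Call:
{"op": "servo_tool", "data": {
  "moves": [
    [[8,0,-4.2],[0,-0.04,0],4],
    [[8,0,-4.2],[0,-0.04,0],4],
    [[8,0,-4.2],[0,-0.04,0],4],
    [[8,0,-4.2],[0,-0.04,0],4],
    [[6,0,-3.2],[0,-0.03,0],4],
    [[0,0,0],[0,0,0],4]
  ]
}}

```text
time: 4.97
eef_pos: [0.5119, 0.0649, 0.3732]
eef_rot: [-180.0, 11.0, 31.6]
contact_force: [-3.7, 0.8, 2.1]
finger_gap: 0.0106
finger_force: 15.1
```

```bash
python3 - <<'E'
from plan import *
s=env.read_state(); print({k:np.round(s[k],4) for k in("time","eef_pos","eef_rot","contact_force","torque","finger_gap","finger_force")})
im=env.snapshot("side"); cv2.imwrite("pics/side2c.png",cv2.resize(im[180:300,250:430],None,fx=4,fy=4,interpolation=cv2.INTER_CUBIC))
a=now(); A=pose(1.2,.19,0,4); print(a[0]-A[0],(A[1].inv()*a[1]).as_rotvec())
rows(*A,[pose(t,.19,0,4) for t in np.arange(1.2-.06,.2,-.06)],4)
E
```

```text
{'time': np.float64(4.975), 'eef_pos': array([0.5119, 0.0649, 0.3732]), 'eef_rot': array([-179.9529,   10.9905,   31.6361]), 'contact_force': array([-3.7147,  0.8063,  2.0914]), 'torque': array([0.0684, 0.5284, 0.1971]), 'finger_gap': np.float64(0.0106), 'finger_force': np.float64(15.0618)}
[-0.0008 -0.0033 -0.001 ] [ 0.0013 -0.0009  0.0031]
[[[0.2,7.8,-0.0],[-0.0113,0.0,-0.0589],4],[[0.3,7.9,-0.1],[-0.0114,-0.0,-0.0589],4],[[0.2,7.8,-0.0],[-0.0113,0.0,-0.059],4],[[0.2,7.8,-0.1],[-0.0113,0.0,-0.0589],4],[[0.3,7.9,-0.0],[-0.0114,-0.0,-0.0589],4],[[0.2,7.8,-0.1],[-0.0113,0.0,-0.0589],4],[[0.2,7.8,-0.0],[-0.0113,0.0,-0.0589],4],[[0.2,7.9,-0.1],[-0.0114,0.0,-0.059],4],[[0.3,7.8,0.0],[-0.0113,0.0,-0.0589],4],[[0.2,7.8,-0.0],[-0.0113,0.0,-0.0589],4],[[0.2,7.9,-0.1],[-0.0113,0.0,-0.0589],4],[[0.3,7.8,-0.0],[-0.0114,0.0,-0.0589],4]]
[[[0.2,7.8,-0.1],[-0.0113,0.0,-0.059],4],[[0.2,7.9,-0.0],[-0.0113,0.0,-0.0589],4],[[0.3,7.8,-0.1],[-0.0114,-0.0,-0.0589],4],[[0.2,7.8,-0.0],[-0.0113,0.0,-0.0589],4]]
```

View pics/side2c.png

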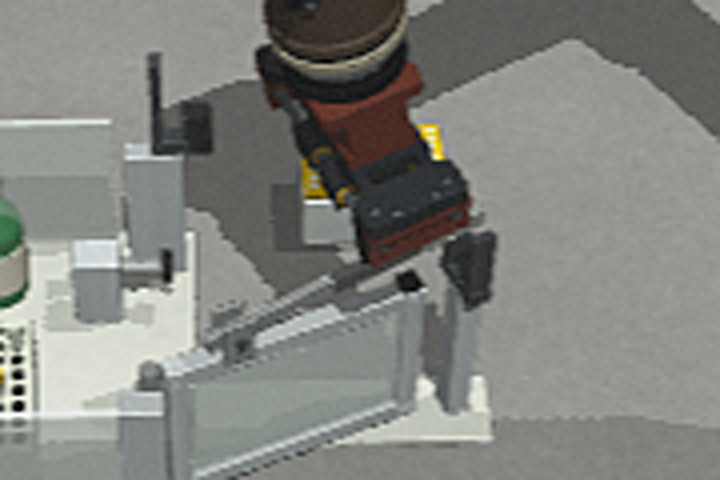

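The bar is raised clear of the hold-back: its tip is at crop (475,220), above the lip. Swinging.

Call:
{"op": "servo_tool", "data": {
  "moves": [
    [[0.2,7.8,0],[-0.0113,0,-0.0589],4],
    [[0.3,7.9,-0.1],[-0.0113,0,-0.0589],4],
    [[0.2,7.8,0],[-0.0113,0,-0.0589],4],
    [[0.2,7.8,-0.1],[-0.0113,0,-0.0589],4],
    [[0.3,7.9,0],[-0.0113,0,-0.0589],4],
    [[0.2,7.8,-0.1],[-0.0113,0,-0.0589],4]
  ]
}}

```text
time: 5.78
eef_pos: [0.5437, 0.0307, 0.3733]
eef_rot: [-180.0, 10.7, 52.4]
contact_force: [0.9, 4.8, -3.1]
finger_gap: 0.0107
finger_force: 14.9
```

Call:
{"op": "servo_tool", "data": {
  "moves": [
    [[0.2,7.8,0],[-0.0113,0,-0.0589],4],
    [[0.2,7.9,-0.1],[-0.0113,0,-0.0589],4],
    [[0.3,7.8,0],[-0.0113,0,-0.0589],4],
    [[0.2,7.8,0],[-0.0113,0,-0.0589],4],
    [[0.2,7.9,-0.1],[-0.0113,0,-0.0589],4],
    [[0.3,7.8,0],[-0.0113,0,-0.0589],4],
    [[0,0,0],[0,0,0],4]
  ]
}}

```text
time: 6.65
eef_pos: [0.5852, 0.0101, 0.373]
eef_rot: [180.0, 10.6, 73.0]
contact_force: [1.1, 6.2, -3.5]
finger_gap: 0.0102
finger_force: 15.0
```

```bash
python3 - <<'E'
from plan import *
s=env.read_state(); print({k:np.round(s[k],4) for k in("time","eef_pos","eef_rot","contact_force","torque","finger_gap","finger_force")})
a=now(); A=pose(.48,.19,0,4); print(A[1].inv().apply(a[0]-A[0]),(A[1].inv()*a[1]).as_rotvec())
E
```

```text
{'time': np.float64(6.65), 'eef_pos': array([0.5852, 0.0101, 0.373 ]), 'eef_rot': array([179.9893,  10.5832,  72.9786]), 'contact_force': array([ 1.0608,  6.1937, -3.4712]), 'torque': array([ 1.8102, -0.4944,  0.2172]), 'finger_gap': np.float64(0.0102), 'finger_force': np.float64(14.9855)}
[-0.0016  0.0004  0.0016] [0.0001 0.0053 0.0014]
```

Call:
{"op": "servo_tool", "data": {
  "moves": [
    [[0.7,7.8,0],[-0.0113,0,-0.0589],4],
    [[0.7,7.8,-0.1],[-0.0113,0,-0.0589],4],
    [[0.7,7.8,0],[-0.0113,0,-0.0589],4],
    [[0.7,7.8,-0.1],[-0.0113,0,-0.0589],4],
    [[0.2,7.8,0],[-0.0113,0,-0.0589],4],
    [[0,0,0],[0,0,0],4]
  ]
}}

```text
time: 7.4
eef_pos: [0.6236, 0.0053, 0.3726]
eef_rot: [-180.0, 10.7, 90.0]
contact_force: [-1.6, 4.9, -1.7]
finger_gap: 0.01
finger_force: 15.0
```

```bash
python3 - <<'E'
from plan import *
s=env.read_state(); print({k:np.round(s[k],4) for k in("time","eef_pos","eef_rot","contact_force","torque","finger_gap","finger_force")})
a=now(); A=pose(.18,.19,0,4); print(A[1].inv().apply(a[0]-A[0]),(A[1].inv()*a[1]).as_rotvec(), "F tool",a[1].inv().apply(s["contact_force"]))
im=env.snapshot("side"); cv2.imwrite("pics/side3c.png",cv2.resize(im[170:280,240:380],None,fx=5,fy=5,interpolation=cv2.INTER_CUBIC))
im=env.snapshot("top"); cv2.imwrite("pics/top3c.png",cv2.resize(im[190:290,260:400],None,fx=5,fy=5,interpolation=cv2.INTER_CUBIC))
rows(*A,[pose(t,.19,0,4) for t in np.arange(.16,-.09,-.02)],4)
E
```

```text
{'time': np.float64(7.4), 'eef_pos': array([0.6236, 0.0053, 0.3726]), 'eef_rot': array([-179.993 ,   10.7095,   90.0411]), 'contact_force': array([-1.5651,  4.8657, -1.7498]), 'torque': array([1.5782, 0.0167, 0.1887]), 'finger_gap': np.float64(0.01), 'finger_force': np.float64(15.012)}
[-0.0008 -0.0005  0.0018] [0.0008 0.0031 0.0035] F tool [ 5.1072 -1.5615  0.8151]
[[[0.0,2.6,-0.0],[-0.0038,0.0,-0.0196],4],[[0.1,2.6,-0.0],[-0.0038,0.0,-0.0197],4],[[-0.0,2.6,-0.0],[-0.0037,0.0,-0.0196],4],[[0.0,2.6,-0.0],[-0.0038,0.0,-0.0197],4],[[0.0,2.7,-0.0],[-0.0038,0.0,-0.0196],4],[[0.1,2.6,-0.0],[-0.0038,0.0,-0.0196],4],[[-0.0,2.6,-0.0],[-0.0037,0.0,-0.0197],4],[[0.0,2.6,-0.0],[-0.0038,0.0,-0.0196],4],[[0.0,2.6,-0.0],[-0.0038,0.0,-0.0197],4],[[0.1,2.6,-0.0],[-0.0038,0.0,-0.0196],4],[[-0.0,2.6,-0.1],[-0.0037,0.0,-0.0196],4],[[0.0,2.6,0.0],[-0.0038,0.0,-0.0197],4]]
[[[0.0,2.7,0.0],[-0.0038,-0.0,-0.0196],4]]
```

View pics/side3c.png

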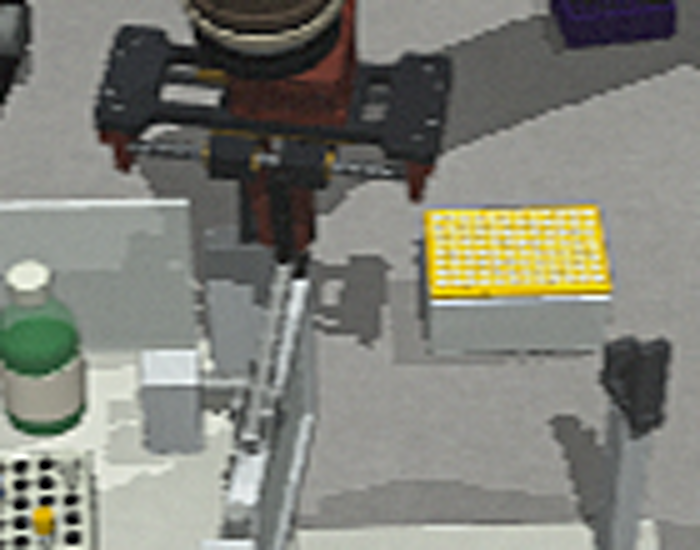

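View pics/top3c.png

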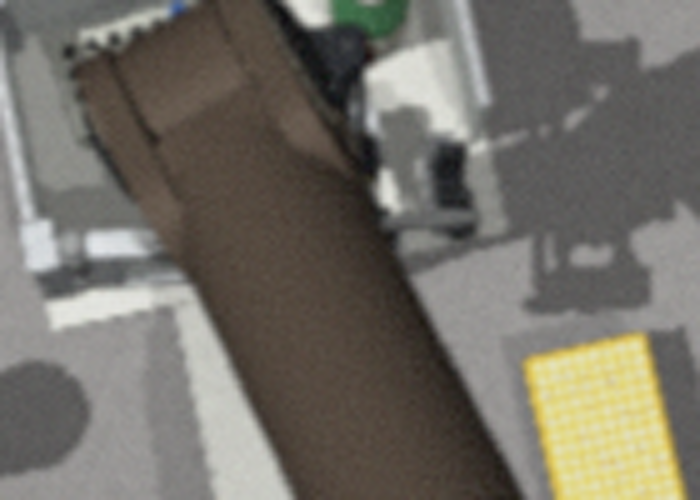

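Bar tip is over the keeper lip at top crop (475,215), and the back plate is ahead at (448,165). Creeping forward on force.

Call:
{"op": "servo_tool", "data": {
  "moves": [
    [[0.3,2.6,0],[-0.0038,0,-0.0196],4],
    [[0.3,2.6,0],[-0.0038,0,-0.0196],4],
    [[0.3,2.6,0],[-0.0038,0,-0.0196],4],
    [[0,0,0],[0,0,0],4]
  ]
}}

```text
time: 8.0
eef_pos: [0.6313, 0.006, 0.3728]
eef_rot: [-180.0, 10.8, 93.4]
contact_force: [0.1, 4.6, -2.8]
finger_gap: 0.01
finger_force: 15.0
```

Call:
{"op": "servo_tool", "data": {
  "moves": [
    [[0,1.3,0],[-0.0019,0,-0.0098],4],
    [[0,1.3,0],[-0.0019,0,-0.0098],4],
    [[0,0,0],[0,0,0],4]
  ]
}}

```text
time: 8.38
eef_pos: [0.6334, 0.006, 0.3725]
eef_rot: [-179.9, 10.8, 94.6]
contact_force: [-3.9, 4.2, -2.0]
finger_gap: 0.0096
finger_force: 15.0
```

Call:
{"op": "servo_tool", "data": {
  "moves": [
    [[0,1.3,0],[-0.0019,0,-0.0098],4],
    [[0,0,0],[0,0,0],4]
  ]
}}

```text
time: 8.62
eef_pos: [0.6346, 0.0061, 0.3724]
eef_rot: [-179.9, 10.8, 95.1]
contact_force: [-3.7, 4.7, -2.1]
finger_gap: 0.0099
finger_force: 15.0
```

Call:
{"op": "servo_tool", "data": {
  "moves": [
    [[0,1.3,0],[-0.0019,0,-0.0098],4],
    [[0,0,0],[0,0,0],4]
  ]
}}

```text
time: 8.88
eef_pos: [0.6358, 0.0062, 0.3724]
eef_rot: [-179.9, 10.8, 95.7]
contact_force: [-4.9, 5.1, -2.9]
finger_gap: 0.0098
finger_force: 15.0
```

Call:
{"op": "servo_tool", "data": {
  "moves": [
    [[0,1.3,0],[-0.0019,0,-0.0098],4],
    [[0,0,0],[0,0,0],4]
  ]
}}

```text
time: 9.12
eef_pos: [0.6371, 0.0063, 0.3724]
eef_rot: [-179.9, 10.8, 96.3]
contact_force: [-4.6, 5.3, -2.9]
finger_gap: 0.01
finger_force: 15.0
```

Call:
{"op": "servo_tool", "data": {
  "moves": [
    [[0,1.3,0],[-0.0019,0,-0.0098],4],
    [[0,0,0],[0,0,0],4]
  ]
}}

```text
time: 9.38
eef_pos: [0.6383, 0.0064, 0.3723]
eef_rot: [-179.9, 10.8, 96.9]
contact_force: [-5.1, 4.7, -2.6]
finger_gap: 0.0101
finger_force: 15.0
```

Call:
{"op": "servo_tool", "data": {
  "moves": [
    [[0,1.3,0],[-0.0019,0,-0.0098],4],
    [[0,0,0],[0,0,0],4]
  ]
}}

```text
time: 9.62
eef_pos: [0.6395, 0.0065, 0.3723]
eef_rot: [-179.8, 10.8, 97.4]
contact_force: [-5.6, 4.4, -2.2]
finger_gap: 0.0103
finger_force: 15.0
```

Call:
{"op": "servo_tool", "data": {
  "moves": [
    [[0,1.3,0],[-0.0019,0,-0.0098],4],
    [[0,0,0],[0,0,0],4]
  ]
}}

```text
time: 9.88
eef_pos: [0.6401, 0.0066, 0.3722]
eef_rot: [-179.7, 10.8, 98.0]
contact_force: [-10.1, 4.7, -0.2]
finger_gap: 0.0099
finger_force: 15.0
```

Call:
{"op": "servo_tool", "data": {
  "moves": [
    [[0,1.3,0],[-0.0019,0,-0.0098],4],
    [[0,0,0],[0,0,0],4]
  ]
}}

```text
time: 10.12
eef_pos: [0.6404, 0.0068, 0.3721]
eef_rot: [-179.5, 10.9, 98.6]
contact_force: [-16.6, 4.6, 2.6]
finger_gap: 0.0099
finger_force: 15.1
```

Back plate found at TCP x of about 0.640. Backing off to mid-pocket, then lowering the bar.

Call:
{"op": "servo_tool", "data": {
  "moves": [
    [[0,-1.5,0],[0.002,0,0.011],4],
    [[0,-1.5,0],[0.002,0,0.011],4],
    [[0,0,0],[0,0,0],4]
  ]
}}

```text
time: 10.5
eef_pos: [0.639, 0.0065, 0.3722]
eef_rot: [-179.8, 10.8, 97.3]
contact_force: [-6.2, 4.9, -2.2]
finger_gap: 0.0099
finger_force: 15.0
```

```bash
python3 - <<'E'
from plan import *
rows(*pose(.05,.19,0,4),[pose(.05,p,0,4) for p in(.15,.11,.08,.05,.02,0)],4)
s=env.read_state(); a=now();print(a[0],s["eef_rot"],s["contact_force"])
E
```

```text
[[[-7.8,0.0,4.6],[0.0,0.04,0.0],4],[[-7.9,-0.0,4.5],[0.0,0.04,0.0],4],[[-5.8,0.0,3.4],[-0.0,0.03,-0.0],4],[[-5.9,0.0,3.4],[-0.0,0.03,0.0],4],[[-5.9,0.0,3.4],[-0.0,0.03,0.0],4],[[-4.0,0.0,2.2],[-0.0,0.02,0.0],4]]
[0.639  0.0065 0.3722] [-179.8331   10.8157   97.2726] [-6.2185  4.8504 -2.1504]
```

Call:
{"op": "servo_tool", "data": {
  "moves": [
    [[0,-0.8,0],[0.001,0,0.005],4],
    [[-7.8,0,4.5],[0,0.04,0],4],
    [[-7.8,0,4.5],[0,0.04,0],4],
    [[0,0,0],[0,0,0],4]
  ]
}}

```text
time: 11.0
eef_pos: [0.6404, -0.0109, 0.3655]
eef_rot: [-179.8, 6.1, 96.9]
contact_force: [-6.3, 5.9, -2.9]
finger_gap: 0.0098
finger_force: 15.0
```

Call:
{"op": "servo_tool", "data": {
  "moves": [
    [[-5.8,0,3.4],[0,0.03,0],4],
    [[-5.8,0,3.4],[0,0.03,0],4],
    [[0,0,0],[0,0,0],4]
  ]
}}

```text
time: 11.38
eef_pos: [0.6419, -0.0229, 0.3598]
eef_rot: [-179.8, 2.7, 96.9]
contact_force: [-5.5, 5.8, -3.2]
finger_gap: 0.0094
finger_force: 15.0
```

Call:
{"op": "servo_tool", "data": {
  "moves": [
    [[-5.8,0,3.4],[0,0.03,0],4],
    [[-4,0,2.2],[0,0.02,0],4],
    [[0,0,0],[0,0,0],4]
  ]
}}

```text
time: 11.75
eef_pos: [0.6436, -0.0323, 0.3566]
eef_rot: [-180.0, -0.1, 97.0]
contact_force: [-5.1, 5.3, 4.5]
finger_gap: 0.0097
finger_force: 15.0
```

```bash
python3 - <<'E'
from plan import *
s=env.read_state(); print({k:np.round(s[k],4) for k in("time","eef_pos","eef_rot","contact_force","finger_gap")})
im=env.snapshot("side"); cv2.imwrite("pics/side4c.png",cv2.resize(im[170:280,240:380],None,fx=5,fy=5,interpolation=cv2.INTER_CUBIC))
E
```

```text
{'time': np.float64(11.75), 'eef_pos': array([ 0.6436, -0.0323,  0.3566]), 'eef_rot': array([-179.9759,   -0.1056,   96.9794]), 'contact_force': array([-5.0887,  5.3352,  4.4673]), 'finger_gap': np.float64(0.0097)}
```

View pics/side4c.png

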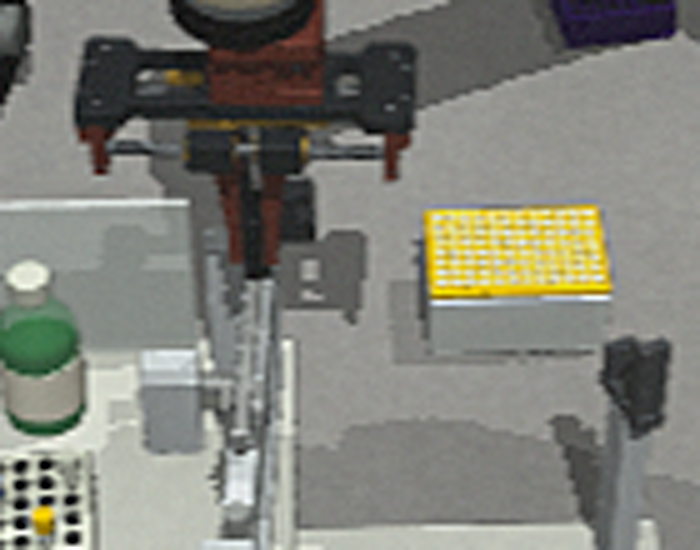

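The bar reads as down on its rest (same z and Fz as at the first grasp), with the keeper lip at crop (298,210) outside it. Releasing.

Call:
{"op": "servo_tool", "data": {
  "moves": [
    [[0,0,0],[0,0,0],20],
    [[0,0,0],[0,0,0],30],
    [[0,0,0],[0,0,0],40],
    [[0,0,0],[0,0,0],40],
    [[0,0,-20],[0,0,0],40],
    [[0,0,-30],[0,0,0],40],
    [[0,0,-40],[0,0,0],40],
    [[0,0,-40],[0,0,0],40],
    [[0,0,0],[0,0,0],40]
  ]
}}

```text
time: 12.92
eef_pos: [0.6444, -0.032, 0.4912]
eef_rot: [179.6, 0.0, 97.0]
contact_force: [-0.3, 1.3, -0.3]
finger_gap: 0.0397
finger_force: 0.0
```

```bash
python3 - <<'E'
from plan import *
s=env.read_state(); print({k:np.round(s[k],4) for k in("time","eef_pos","contact_force","finger_gap")})
im=env.snapshot("side"); cv2.imwrite("pics/side5c.png",cv2.resize(im[170:290,230:370],None,fx=5,fy=5,interpolation=cv2.INTER_CUBIC))
E
```

```text
{'time': np.float64(12.925), 'eef_pos': array([ 0.6444, -0.032 ,  0.4912]), 'contact_force': array([-0.3084,  1.2784, -0.3404]), 'finger_gap': np.float64(0.0397)}
```

View pics/side5c.png

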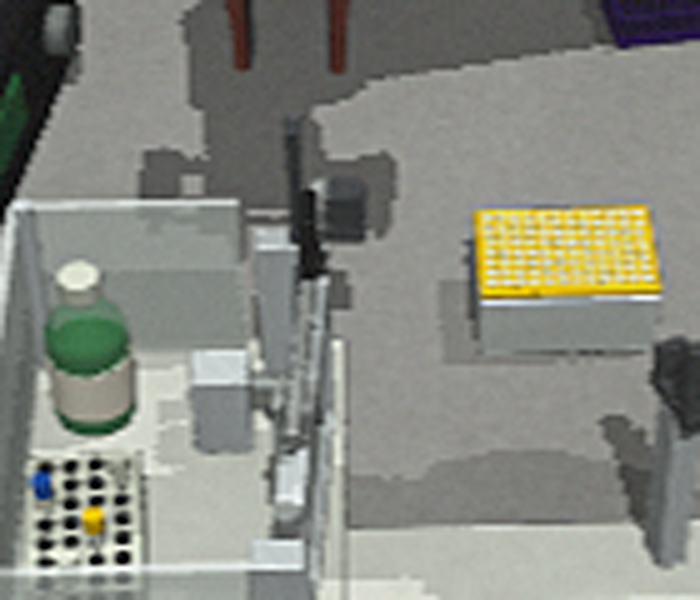

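The gate has stayed shut after release. The bar tip sits at crop (318,195) in the pocket, between the back plate (293,150) and the lip (345,200), and the paddle is at (312,235). Handing in.

```bash
python3 -c "
from plant import env
print(env.job_done())"
```

```text
the job is handed in; nothing more can be done
None
```

I lifted the bar off the hold-back, swung the gate shut and lowered the bar into the keeper; after I released it the gate stayed shut in the last picture, and I handed the job in at about 13 s with no verdict returned.

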